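Switch the laser isolator on with its indexing lever

ROBOT

A 6-joint arm with a two-finger parallel gripper is mounted at the origin on a cart in front of the work surface, level with it; the furniture and walls round the work are solid. World frame = base frame: x ahead of the robot, y to its left, z up, the work surface at z = 0. Lengths are in m, angles in rad, forces in N, time in s.
With the tool pointing down it reaches from about 0.35 to 0.725 m from the base axis. Payload 6 kg.
Tool frame: the origin (TCP) lies midway between the tips of the shut fingers; the grasp point (between the pads) lies ctrl.tcp_to_grasp behind it (ctrl.tcp_to_grasp is the distance from the TCP to the grasp point, in m); z points along the fingers, y is the direction in which the jaws open and shut (so a half turn about z gives the same grasp; the last joint's range is limited). The gripper opens to 85 mm and grips with 20 to 120 N. Pads are 22 mm wide; open, the fingers measure 114 mm over their backs; the gripper's body (76 mm by 85 mm) begins 54 mm behind the grasp point. The pads swing forward as they close: fully open they stand 13 mm farther back than shut.
Start: joints at [1.628, 0.04, 0.085, 0, -1.615, -0.334], TCP at [0.164, 0.577, 0.231] pointing down, gripper open.
Joint ranges: [-2.56, 2.56], [-1.29, 2.01], [-1.08, 1.49], [-3.29, 1.98], [-2.81, -0.18], [-2.99, 2.99]. Speed limits (rad/s): [2.57, 2.57, 3.01, 3.14, 3.14, 3.14].

INTERFACE

Orientations are given as a 3x3 rotation matrix whose columns are the frame's x, y, z axes.
In Python, from rig import ctrl gives the robot as it stands.
- The arm moves only by the tool arm_command, never from a script. Its argument "series" is text: rows parted by semicolons, each of 4 numbers parted by spaces: the shift along the tool's x, y, z in cm, then the turn about the tool's z in degrees. In form: dx dy dz turn; .... A call has 1 to 12 rows; each row shifts and turns the commanded pose from where the row before left it, along the tool's axes as they then stand; what a row does not reach is not made up. A row lasts 1/10 s, in which the tool goes at most 50 mm and 8.59 degrees, less where a joint would pass 70% of its speed; a pose out of reach is approached as far as the arm can. A call with a gripper value outside its range is refused whole. "fingers" is the closure, from -1 (fully open) to 1 (shut), set as the call begins (left out, the last holds). The fingers move at their own pace and stop on an object; "squeeze" is the grip in N (left out, the last holds). Time passes only in rows, so rows that do not move let the fingers close. It gives the time, the measured TCP pose, the force and the opening at its end, in the units of the state.
- ctrl.get_obs(): the state, without advancing time (a new reading comes with each control period).
- ctrl.grab_frame(name): name is "scene" or "top"; returns the picture (420x560x3 uint8, red, green, blue); there is no depth.
- ctrl.camera_params(name): a dict with "mtx" (3x3 intrinsics, pixels), "rvec" (rotation vector, rad) and "tvec" (3), from world to camera coordinates, as OpenCV has them. Camera axes: x right, y down, z forward; pixel columns grow to the right and rows downward; lengths in m; the calibration is good to about 2 mm. A picture is of the moment at which its call begins. camera_params takes no time and is no camera call.
- ctrl.finish_job(): hands the job in, once; it reports no verdict.
The state is a dict: "clock": time; "q": joint angles; "joint_vel": joint speeds; "tau": joint torques, N m; "eef_pos": TCP position; "tool_rot": TCP orientation; "ft_force": force on the tool from outside, world axes, zero at the start; "ft_torque": the same for the moment, N m; "finger_gap": opening from 0.0 (shut) to 1.0 (fully open).
Only numpy, scipy, OpenCV 4.12 (cv2) and the standard library are available. Lean on these libraries where they do the work, as an engineer would, in place of code of your own. Each camera call takes 0.05 s, during which the arm holds its last target.

TASK

Turn the rotary isolator on the table from off to on: its yellow pointer has to move from the red mark, past the white one, and stay clicked at the green mark. The red lever swings too little to do it in one stroke, so lift it clear of the hidden teeth, swing it back, feel for a gap and press it fully down again before each stroke; never force it down on top of a tooth. Leave the lever let go and fully down, and do not disturb the things standing around.

Things in the scene. Friction and masses are not known exactly. Their poses are not given: they have to be found in the camera images.
- isolator: Fixed grey switch housing, 120 x 120 x 40 mm on a 136 mm square plate. Origin: centre of its underside, on the vertical spindle axis; z up. Marks on top at angles (from its +x) -0.90 rad red = off, 0 white, +0.90 green = on. Two steel stop posts, 10 mm thick, tops 81 mm above the table, stand 54 mm from the axis at angles pi - 0.92 and pi + 0.92: the lever arm swings between them.
- rotor: Black dial, 92 mm across, with the yellow pointer; origin as the isolator's. A crown of 8 upright teeth (0.785 rad apart, 7 mm wide, 11.5 mm high, 26 to 38 mm from the axis) is clamped on it, hidden under the lever's red cap. It turns only when the lever's two 7 mm dogs stand down between teeth and push them; the dogs have about 0.24 rad of play in a gap.
- rotor_turn (a joint): Angle of the rotor, rad, growing counter-clockwise from above: 0 pointer at red (off), 0.90 at white, 1.80 at green (on). Each is a sprung detent: it flips over to the next at about 0.45 and 1.35 and springs to the nearest when let go, so it falls back if a stroke ends too soon. About 0.9 N m to pass (10 N at the lever's post). Pushed past green it springs back to it.
- pointer_tip (a point): Outer end of the yellow pointer, 49 mm from the axis, 48 mm above the table.
- lever: Red lever: round cap 82 mm across on the spindle, a flat arm 18 mm wide, and at its end an upright black grip post, 24 mm thick, 95 mm from the axis. Fully down, the arm's top is 72 mm and the post's top 138 mm above the table. Origin: on the spindle axis, at table height when fully down; rises and swings with the lever.
- lever_swing (a joint): Swing of the lever about the spindle, rad, growing counter-clockwise from above (the way towards on): -0.30 against one stop, +1.00 against the other. The arm points from the axis at the angle 2.79 + this reading about z in the isolator's frame. With the lever raised it swings freely.
- lever_lift (a joint): Height of the lever above fully down, m, 0 to 0.018. It stays where it is left: about 3 N moves it up or down. Its dogs clear the teeth above 0.012; on a tooth it stops at about 0.010; in a gap it goes to 0. Where the gaps lie differs each time and must be felt for; with the rotor at red or white one good for a stroke has its middle between -0.25 and +0.30 of lever_swing.
- lever_grip (a point): Point on the axis of the black grip post, where to take it: 26 mm below the post's top, 112 mm above the table when the lever is fully down.
- immersion_oil: Amber dropper bottle, 30 mm across, 86 mm tall, standing beside the isolator; leave alone. Origin: centre of its underside.
- slide_box: Grey closed slide box, 89 x 97 x 32 mm; leave alone. Origin: centre of its underside.
- tip_box: Blue box of pipette tips with a clear lid, 69 x 101 x 59 mm; leave alone. Origin: centre of its underside.

How it is judged:
On the way:
1. the rotor has been turned off its red detent to the white one (value of joint rotor_turn between 0.75 and 1.35 rad), for 0.1 s.
At the end, for the whole second after the job is handed in: The rotor rests at the on detent (its angle between 1.70 and 1.86 rad, pointer at green) and the lever is fully down in a gap of the teeth (within 3 mm), both at rest (value of joint rotor_turn between 1.7 and 1.86 rad and value of joint lever_lift below 0.003 m and velocity of joint rotor_turn below 0.05 rad/s and linear speed of lever below 0.01 m/s); the robot touches nothing.
It fails at once if the bottle, slide box or tip box is displaced by more than 20 mm (distance of any of immersion_oil, slide_box, tip_box from where it was at the start of the episode above 0.02 m).
It fails at once if the lever is forced against the rotor's teeth with more than 100 N (contact force between lever and rotor above 100 N).
It also fails if it takes over 61 s, if anything falls off the work surface, if the arm or the gripper's body presses on something with over 40 N, if the wrist force passes 120 N, or if a joint passes its speed limit or range.

## Working session

There is one attempt and no reset: what is moved stays moved. The work goes in short steps, Python scripts to look and compute and a tool call to move; the robot and the scene stay as the last step left them, time stands still between calls to the robot, and variables do not carry over. Pictures are saved under pics/ and viewed, and the job is handed in when it is done.

Besides the shell and the picture viewer there is one more tool, called as a command line: name --argument value ..., lists and objects as JSON in quotes. arm_command: Moves the arm, as the interface text tells. Its arguments: {"type":"object","properties":{"series":{"type":"string"},"fingers":{"type":"number"},"squeeze":{"type":"number"}},"required":["series"]}

```bash
mkdir -p pics; ls
python3 - <<'E'
from rig import ctrl
import cv2
for n in("scene","top"):
    cv2.imwrite(f"pics/{n}0.png",ctrl.grab_frame(n)[:,:,::-1])
    p=ctrl.camera_params(n);print(n,p)
o=ctrl.get_obs();print(o,ctrl.tcp_to_grasp)
E
```

```text
pics
scene {'mtx': array([[390.93685454,   0.        , 279.60296393],
       [  0.        , 390.93685454, 212.44053505],
       [  0.        ,   0.        ,   1.        ]]), 'rvec': array([ 0.89377159, -2.59074475,  0.94578708]), 'tvec': array([0.41554562, 0.27263919, 0.81702973])}
top {'mtx': array([[474.60717434,   0.        , 282.31320866],
       [  0.        , 474.60717434, 206.2593144 ],
       [  0.        ,   0.        ,   1.        ]]), 'rvec': array([ 2.15398325, -2.1734256 ,  0.12142956]), 'tvec': array([0.03989773, 0.53219565, 1.28487747])}
{'clock': 0.1, 'q': array([ 1.62773484e+00,  4.07860390e-02,  8.38798504e-02, -4.41849176e-04,
       -1.61551135e+00, -3.33701544e-01]), 'joint_vel': array([-1.77643293e-04, -1.51713331e-03,  6.22592905e-04,  8.48750796e-04,
        2.13784170e-05,  9.01740449e-05]), 'tau': array([-5.78725667e-03, -3.69342756e+01,  3.48282695e+01,  6.95170462e+00,
       -4.49666055e-03, -5.73618337e-06]), 'eef_pos': array([0.16378276, 0.57689079, 0.23033575]), 'tool_rot': array([[ 9.61950274e-01, -2.73224356e-01, -3.48432206e-04],
       [-2.73224555e-01, -9.61948876e-01, -1.64371219e-03],
       [ 1.13928236e-04,  1.67636963e-03, -9.99998588e-01]]), 'ft_force': array([-0.69166843,  0.63050056,  0.4799411 ]), 'ft_torque': array([ 0.0047564 , -0.0112455 , -0.01013422]), 'finger_gap': 1.0023368995963282} 0.0187
```

View pics/scene0.png

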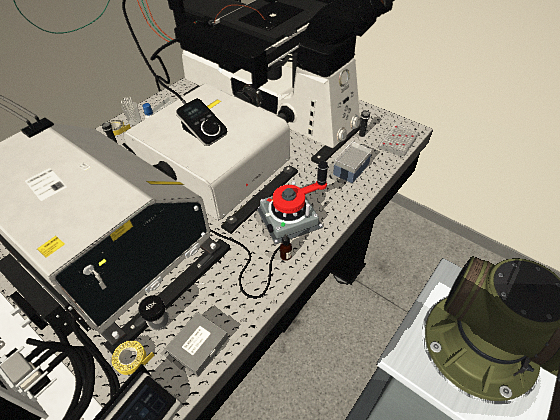

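View pics/top0.png

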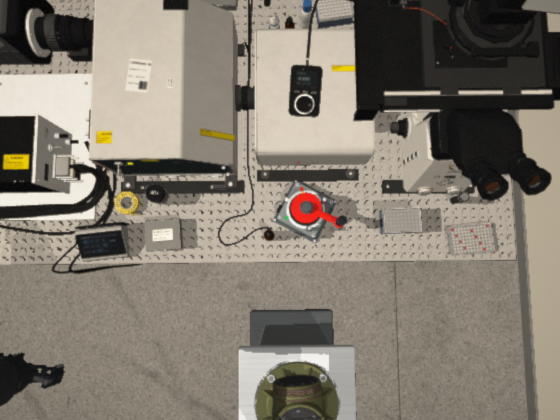

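Run:
```python
import cv2
a=cv2.imread("pics/top0.png")[165:275,225:385];cv2.imwrite("pics/tz.png",cv2.resize(a,None,fx=5,fy=5,interpolation=2))
a=cv2.imread("pics/scene0.png")[130:280,230:390];cv2.imwrite("pics/sz.png",cv2.resize(a,None,fx=4,fy=4,interpolation=2))
```

```text
(no output)
```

View pics/tz.png

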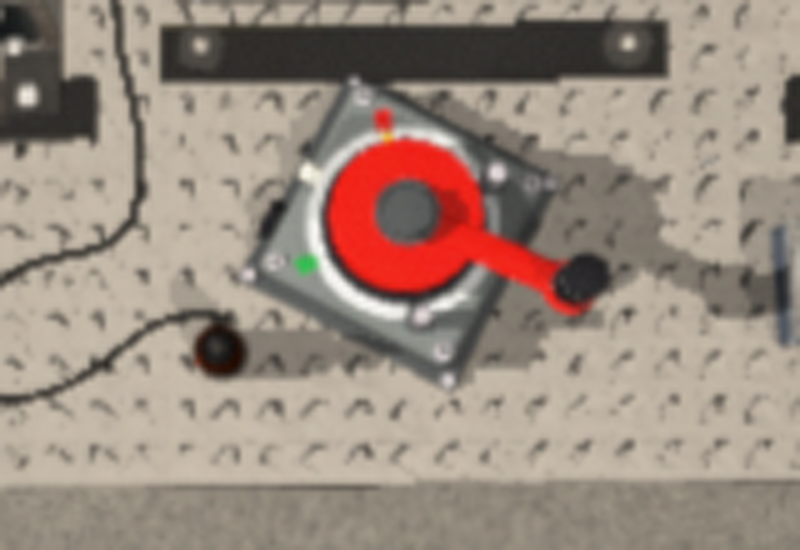

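View pics/sz.png

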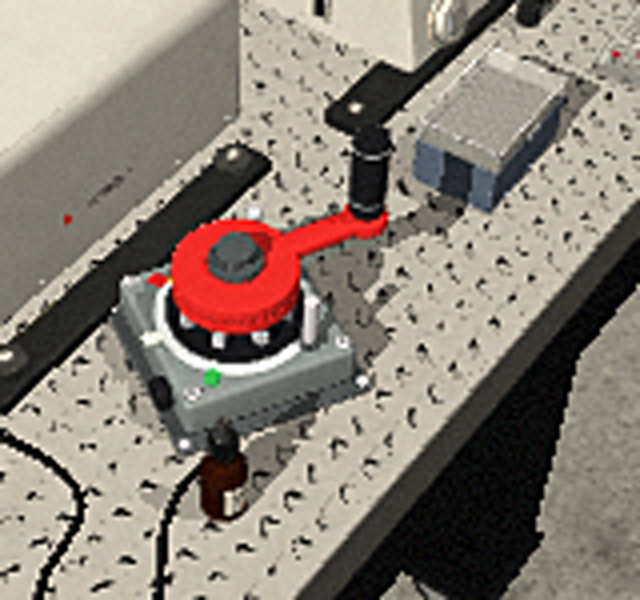

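```bash
cat > fit.py <<'E'
import numpy as np,cv2
from rig import ctrl
from scipy.optimize import least_squares
C={n:ctrl.camera_params(n) for n in("scene","top")}
def proj(n,P):
    c=C[n];return cv2.projectPoints(np.array(P,float).reshape(-1,3),c['rvec'],c['tvec'],c['mtx'],None)[0].reshape(-1,2)
def ray(n,uv,z):
    c=C[n];R=cv2.Rodrigues(c['rvec'])[0];o=-R.T@c['tvec'];d=R.T@np.linalg.solve(c['mtx'],[*uv,1]);return o+d*(z-o[2])/d[2]
E
python3 - <<'E'
from fit import *
T=lambda u,v:(u/5+225,v/5+165)
S=lambda u,v:(u/4+230,v/4+130)
def pol(x,a,r,z): return [x[0]+r*np.cos(x[2]+a),x[1]+r*np.sin(x[2]+a),z]
pi=np.pi
ob=[]
# corners angles: (pi/4 etc)
h=.068*2**.5
for a,u,v in((-pi/4,355,82),(-3*pi/4,550,183),(3*pi/4,449,379),(pi/4,249,274)): ob.append(("top",T(u,v),lambda x,a=a:pol(x,a,h,.005)))
for a,u,v in((-.9,384,119),(0,309,172),(.9,306,264)): ob.append(("top",T(u,v),lambda x,a=a:pol(x,a,x[5],.04)))
for a,u,v in((.9,211,378),(0,150,338)): ob.append(("scene",S(u,v),lambda x,a=a:pol(x,a,x[5],.04)))
for a,u,v in((pi+.92,497,172),(pi-.92,421,315)): ob.append(("top",T(u,v),lambda x,a=a:pol(x,a,.054,.081)))
ob.append(("scene",S(310,297),lambda x:pol(x,pi-.92,.054,.081)))
ob.append(("top",T(583,278),lambda x:pol(x,2.79+x[3],.095,.138+x[4])))
ob.append(("scene",S(371,135),lambda x:pol(x,2.79+x[3],.095,.138+x[4])))
ob.append(("scene",S(368,211),lambda x:pol(x,2.79+x[3],.095,.072+x[4])))
f=lambda x:np.concatenate([proj(n,g(x))[0]-uv for n,uv,g in ob])
x0=ray("top",T(405,212),.09)
b=None
for y in np.arange(0,6.28,.5):
    r=least_squares(f,[x0[0],x0[1],y,.3,0,.055],loss='soft_l1')
    if b is None or r.cost<b.cost:b=r
print(b.x.round(4),b.cost);print(f(b.x).reshape(-1,2).round(1))
x=b.x
print("post",pol(x,2.79+x[3],.095,.112))
for n,uv,z in(("oil",T(220,348),.086),("tip",(403,220),.059)): print(n,ray("top",uv,z))
print("slide",ray("top",(163,234),.032))
for n,z in(("lift",0),):
  for L in (0,.006,.012,.018):
    r=least_squares(lambda y:f([*y[:4],L,y[4]]),[*x[:4],x[5]],loss='soft_l1');print(L,r.cost,r.x.round(4))
E
```

```text
[ 0.5222 -0.0283  7.347   0.4108  0.0154  0.0583] 8.776304514178056
[[-0.9 -3. ]
 [ 2.4 -0.5]
 [-0.   2.7]
 [-2.7  0.5]
 [-0.1 -0.1]
 [-0.  -0.1]
 [-0.3 -0.1]
 [-0.2 -0.2]
 [ 0.2 -0.3]
 [ 0.2  0.1]
 [ 0.2 -0.2]
 [ 0.2  0.3]
 [ 0.5  0.1]
 [ 0.6  0. ]
 [-0.4  0.1]]
post [np.float64(0.48105006300970693), np.float64(-0.11394438677128492), 0.112]
oil [0.45142717 0.07087609 0.086     ]
tip [ 0.48899496 -0.29029041  0.059     ]
slide [0.45854035 0.36364969 0.032     ]
0 14.657609554036313 [ 0.5219 -0.0291  7.345   0.4489  0.059 ]
0.006 11.614217574742685 [ 0.5219 -0.029   7.3454  0.4431  0.0588]
0.012 9.240093863550191 [ 0.5221 -0.0286  7.3461  0.4273  0.0586]
0.018 9.072356206475066 [ 0.5223 -0.0281  7.3478  0.3966  0.0581]
```

```bash
cat > plan.py <<'E'
from fit import *
CX,CY,YAW=.5222,-.0283,7.347-2*np.pi
def st():
    o=ctrl.get_obs();R=o['tool_rot'];return o,np.array(o['eef_pos']),np.arctan2(R[1,0],R[0,0])
def post(s,lift,r=.095):
    a=YAW+2.79+s;return np.array([CX+r*np.cos(a),CY+r*np.sin(a),.112-.0187+lift]),(a+np.pi)%(2*np.pi)-np.pi
def rows(p,y,way):
    out=[]
    for P,Y in way:
        d=P-p;c,s_=np.cos(y),np.sin(y)
        dx=c*d[0]+s_*d[1];dy=s_*d[0]-c*d[1];dz=-d[2]   # tool y=(s,-c), z down
        t=-np.degrees((Y-y+np.pi)%(2*np.pi)-np.pi)
        r=[round(dx*100,2),round(dy*100,2),round(dz*100,2),round(t,1)]
        out.append(r)
        p=p+np.array([c*r[0]+s_*r[1],s_*r[0]-c*r[1],-r[2]*100/100])/100;y=y-np.radians(r[3])
    return "; ".join(" ".join(f"{v:g}" for v in r) for r in out)
def pos():
    o,p,y=st();d=p[:2]-[CX,CY]
    s=(np.arctan2(d[1],d[0])-YAW-2.79+np.pi)%(2*np.pi)-np.pi
    print("t",o['clock'],"s %.3f r %.4f lift %.4f yawerr %.3f"%(s,np.hypot(*d),p[2]-.0933,((y-post(s,0)[1]+np.pi)%(2*np.pi)-np.pi)),"F",o['ft_force'].round(1),"M",o['ft_torque'].round(2),"gap",round(o['finger_gap'],3),"q",o['q'].round(2))
E
python3 - <<'E'
from plan import *
pos()
o,p,y=st();P,Y=post(.41,.09)
n=20
way=[(p+(P-p)*k/n,y+(Y-y)*min(1,k/n)) for k in range(1,n+1)]
print(P,Y);print(rows(p,y,way))
print(ray("top",(300,180),.01),ray("top",(300,163),.12))
E
```

```text
t 0.1 s -1.748 r 0.7034 lift 0.1370 yawerr -2.382 F [-0.7  0.6  0.5] M [ 0.   -0.01 -0.01] gap 1.002 q [ 1.63  0.04  0.08 -0.   -1.62 -0.33]
[ 0.48100028 -0.1139013   0.1833    ] -2.019370614359172
2.47 2.89 0.24 5; 2.71 2.66 0.23 5; 2.94 2.42 0.24 5; 3.13 2.15 0.23 5; 3.31 1.87 0.24 5; 3.46 1.58 0.23 5; 3.58 1.26 0.24 4.9; 3.68 0.96 0.23 5; 3.75 0.63 0.24 5; 3.78 0.31 0.23 5; 3.8 -0.03 0.24 5; 3.79 -0.36 0.23 5; 3.74 -0.69 0.24 5; 3.66 -1.01 0.23 5; 3.56 -1.32 0.24 5; 3.43 -1.64 0.23 5; 3.28 -1.92 0.24 5; 3.1 -2.2 0.23 5; 2.89 -2.47 0.24 5; 2.67 -2.71 0.23 4.9
[ 0.60909457 -0.01561597  0.01      ] [ 0.63540234 -0.011939    0.12      ]
```

arm_command --series "2.5 2.9 0 5; 2.7 2.65 0 5; 2.95 2.4 0 5; 3.15 2.15 0 5; 3.3 1.85 0 5; 3.45 1.6 0 5; 3.6 1.25 0 5; 3.7 0.95 0 5; 3.75 0.65 0 5; 3.8 0.3 0 5" --fingers -1 --squeeze 40

```text
clock: 1.1
eef_pos: [0.3233, 0.2299, 0.2311]
tool_rot: [[0.406, -0.914, -0.0], [-0.914, -0.406, 0.0], [-0.0, -0.0, -1.0]]
ft_force: [1.2, -0.3, -0.2]
finger_gap: 0.996
```

Run:
```python
from plan import *
pos()
o,p,y=st();P,Y=post(.41,.09);print(p,y)
n=11
way=[(p+(P-p)*k/n,y+(Y-y)*min(1,k/n)) for k in range(1,n+1)]
print(P,Y);print(rows(p,y,way))
```

```text
t 1.1 s -1.627 r 0.3260 lift 0.1378 yawerr 2.904 F [ 1.2 -0.3 -0.2] M [ 0.02 -0.13  0.02] gap 0.996 q [ 1.14 -0.53 -0.38 -0.   -1.71 -0.72]
[0.32327766 0.22991205 0.23113481] -1.1524442720459014
[ 0.48100028 -0.1139013   0.1833    ] -2.019370614359172
3.44 -0.04 0.43 4.5; 3.42 -0.31 0.44 4.5; 3.39 -0.58 0.43 4.5; 3.34 -0.84 0.44 4.6; 3.25 -1.11 0.43 4.5; 3.16 -1.36 0.44 4.5; 3.05 -1.6 0.43 4.5; 2.9 -1.83 0.44 4.5; 2.76 -2.06 0.43 4.5; 2.58 -2.27 0.44 4.6; 2.4 -2.47 0.43 4.5
```

arm_command --series "3.45 -0.05 0.3 4.5; 3.4 -0.3 0.3 4.5; 3.4 -0.6 0.4 4.5; 3.35 -0.85 0.4 4.5; 3.25 -1.1 0.4 4.5; 3.15 -1.35 0.4 4.5; 3.05 -1.6 0.45 4.5; 2.9 -1.85 0.45 4.5; 2.75 -2.05 0.45 4.5; 2.6 -2.25 0.45 4.5; 2.4 -2.45 0.45 4.5; 0 0 0 0"

```text
clock: 2.3
eef_pos: [0.482, -0.1145, 0.1848]
tool_rot: [[-0.434, -0.901, -0.004], [-0.901, 0.434, -0.001], [0.002, 0.003, -1.0]]
ft_force: [-0.2, 1.1, -0.1]
finger_gap: 1.001
```

Run:
```python
from plan import *
pos()
o,p,y=st();P,Y=post(.41,.012);print(p,y)
n=4
way=[(np.r_[P[:2],p[2]],Y)]+[(np.r_[P[:2],p[2]+(P[2]-p[2])*k/n],Y) for k in range(1,n+1)]
print(P,Y);print(rows(p,y,way))
for n in("top","scene"):cv2.imwrite(f"pics/{n}1.png",ctrl.grab_frame(n)[:,:,::-1])
a=cv2.imread("pics/top1.png")[165:275,225:385];a=cv2.resize(a,(560,385),interpolation=2)
b=cv2.imread("pics/scene1.png")[90:280,200:400];b=cv2.resize(b,None,fx=3,fy=3,interpolation=2)
cv2.imwrite("pics/a1.png",a);cv2.imwrite("pics/b1.png",b)
```

```text
t 2.3 s 0.422 r 0.0951 lift 0.0915 yawerr -0.012 F [-0.2  1.1 -0.1] M [ 0.02  0.04 -0.  ] gap 1.001 q [ 0.17 -0.24 -0.26  0.   -1.56 -0.62]
[ 0.4819949  -0.11447417  0.18481986] -2.0194952404654636
[ 0.48100028 -0.1139013   0.1053    ] -2.019370614359172
-0.01 0.11 -0 -0; 0 0 1.99 -0; 0 0 1.99 -0; 0 0 1.98 -0; 0 0 1.99 -0
```

View pics/b1.png

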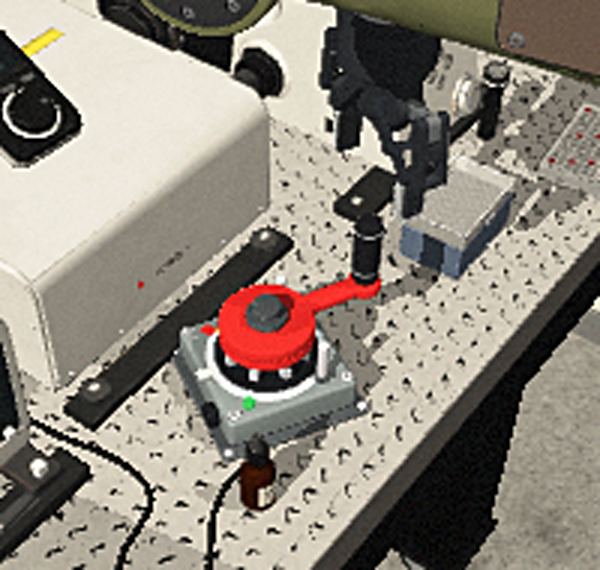

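View pics/a1.png

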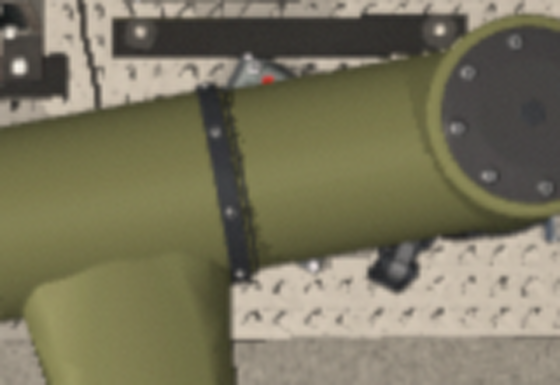

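Run:
```python
from plan import *
for P in([.482,-.1145,.1848],[.482,-.1145,.153],[.482,-.1145,.198]):
  print((proj("scene",P)[0]-[200,90])*3)
```

```text
[372.14997981 191.02954495]
[369.41274447 220.76643412]
[373.32836733 178.2277305 ]
```

arm_command --series "0 0.1 1.5 0; 0 0 1.9 0; 0 0 1.9 0; 0 0 1.35 0; 0 0 1.0 0; 0 0 0 0; 0 0 0 0"

```text
clock: 3.1
eef_pos: [0.4814, -0.1112, 0.1109]
tool_rot: [[-0.428, -0.904, 0.001], [-0.904, 0.428, -0.0], [0.0, -0.001, -1.0]]
ft_force: [0.0, 0.5, 1.2]
finger_gap: 1.003
```

Run:
```python
from plan import *
pos()
```

```text
t 3.1 s 0.401 r 0.0923 lift 0.0176 yawerr 0.015 F [0.  0.5 1.2] M [-0.05  0.02 -0.05] gap 1.003 q [ 0.18 -0.23 -0.39  0.   -1.41 -0.62]
```

arm_command --series "-0.2 0 0 0; 0 0 0 0; 0 0 0 0; 0 0 0 0; 0 0 0 0; 0 0 0 0; 0 0 0 0; 0 0 0 0" --fingers 1 --squeeze 50

```text
clock: 3.9
eef_pos: [0.4822, -0.1096, 0.1106]
tool_rot: [[-0.428, -0.904, 0.001], [-0.904, 0.428, -0.0], [0.0, -0.001, -1.0]]
ft_force: [1.4, -0.8, 1.9]
finger_gap: 0.264
```

Run:
```python
from plan import *
pos()
cv2.imwrite("pics/s2.png",cv2.resize(ctrl.grab_frame("scene")[90:280,200:400,::-1],None,fx=3,fy=3,interpolation=2))
```

```text
t 3.9 s 0.401 r 0.0906 lift 0.0173 yawerr 0.015 F [ 1.4 -0.8  1.9] M [-0.11 -0.02 -0.03] gap 0.264 q [ 0.19 -0.23 -0.39  0.   -1.41 -0.63]
```

View pics/s2.png

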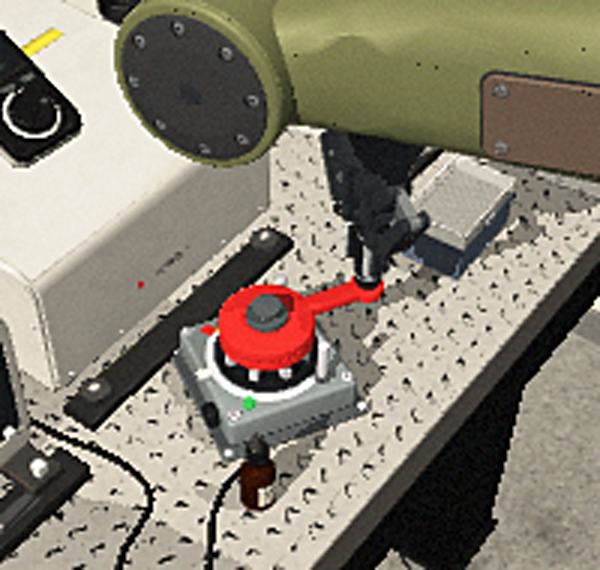

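arm_command --series "0 0 -0.15 0; 0 0 0 0; -0.03 0.73 0 4.6; -0.03 0.73 0 4.6; -0.03 0.73 0 4.6; -0.03 0.73 0 4.6; 0 0 0 0"

```text
clock: 4.65
eef_pos: [0.4584, -0.0918, 0.1117]
tool_rot: [[-0.692, -0.722, 0.002], [-0.722, 0.692, 0.001], [-0.002, -0.0, -1.0]]
ft_force: [3.6, 2.8, -2.9]
finger_gap: 0.264
```

Run:
```python
from plan import *
pos()
```

```text
t 4.65 s 0.071 r 0.0901 lift 0.0184 yawerr 0.023 F [ 3.6  2.8 -2.9] M [ 0.74 -1.36 -0.15] gap 0.264 q [ 0.24 -0.31 -0.45 -0.   -1.43 -1.  ]
```

arm_command --series "-0.05 0.73 0 4.6; -0.03 0.73 0 4.6; -0.03 0.73 0 4.6; -0.03 0.73 0 4.6; 0 0 0 0; 0 0 0 0"

```text
clock: 5.25
eef_pos: [0.442, -0.0685, 0.1121]
tool_rot: [[-0.883, -0.469, 0.003], [-0.469, 0.883, 0.002], [-0.004, -0.0, -1.0]]
ft_force: [7.0, 3.8, -2.5]
finger_gap: 0.266
```

Run:
```python
from plan import *
pos()
```

```text
t 5.25 s -0.247 r 0.0897 lift 0.0188 yawerr 0.024 F [ 7.   3.8 -2.5] M [ 1.26 -1.98  0.06] gap 0.266 q [ 0.3  -0.38 -0.5  -0.   -1.45 -1.38]
```

arm_command --series "-0.15 0 0.2 0; 0 0 0.2 0; 0 0 0.2 0; 0 0 0.15 0; 0 0 0 0"

```text
clock: 5.75
eef_pos: [0.4423, -0.0689, 0.105]
tool_rot: [[-0.884, -0.467, 0.001], [-0.467, 0.884, -0.0], [-0.001, -0.001, -1.0]]
ft_force: [-1.0, 2.9, 5.4]
finger_gap: 0.269
```

Run:
```python
from plan import *
pos()
```

```text
t 5.75 s -0.242 r 0.0897 lift 0.0117 yawerr 0.016 F [-1.   2.9  5.4] M [0.93 0.22 0.21] gap 0.269 q [ 0.3  -0.37 -0.51  0.   -1.43 -1.38]
```

arm_command --series "0 0 0.15 0; 0 0 0.1 0; 0 0 0 0"

```text
clock: 6.05
eef_pos: [0.4425, -0.0695, 0.1047]
tool_rot: [[-0.884, -0.468, 0.002], [-0.468, 0.884, -0.001], [-0.001, -0.002, -1.0]]
ft_force: [-6.5, 1.9, 16.7]
finger_gap: 0.27
```

Run:
```python
from plan import *
pos()
```

```text
t 6.05 s -0.236 r 0.0897 lift 0.0114 yawerr 0.010 F [-6.5  1.9 16.7] M [1.06 2.27 0.31] gap 0.27 q [ 0.3  -0.37 -0.51  0.   -1.43 -1.38]
```

arm_command --series "0 0 -0.3 0; 0 0 -0.3 0; -0.03 -0.54 0 -3.4; -0.03 -0.54 0 -3.4; 0 0 0.2 0; 0 0 0.2 0; 0 0 0.1 0; 0 0 0 0"

```text
clock: 6.85
eef_pos: [0.4478, -0.0785, 0.1043]
tool_rot: [[-0.824, -0.567, 0.0], [-0.567, 0.824, -0.002], [0.0, -0.002, -1.0]]
ft_force: [-3.3, 1.1, 10.5]
finger_gap: 0.269
```

Run:
```python
from plan import *
pos()
```

```text
t 6.85 s -0.119 r 0.0898 lift 0.0110 yawerr 0.010 F [-3.3  1.1 10.5] M [0.55 1.43 0.29] gap 0.269 q [ 0.27 -0.35 -0.49  0.   -1.43 -1.24]
```

Still on a tooth (10 N at the same height). Next 0.12 rad.

arm_command --series "0 0 -0.3 0; 0 0 -0.2 0; -0.03 -0.54 0 -3.4; -0.03 -0.54 0 -3.4; 0 0 0.2 0; 0 0 0.2 0; 0 0 0.1 0; 0 0 0 0"

```text
clock: 7.65
eef_pos: [0.4541, -0.0866, 0.1025]
tool_rot: [[-0.75, -0.661, -0.001], [-0.661, 0.75, -0.001], [0.002, 0.0, -1.0]]
ft_force: [-4.5, -1.4, 2.1]
finger_gap: 0.265
```

Run:
```python
from plan import *
pos()
```

```text
t 7.65 s -0.004 r 0.0896 lift 0.0092 yawerr 0.014 F [-4.5 -1.4  2.1] M [-0.73  1.46  0.11] gap 0.265 q [ 0.25 -0.32 -0.47  0.   -1.42 -1.1 ]
```

arm_command --series "0 0 0.2 0; 0 0 0.15 0; 0 0 0 0"

```text
clock: 7.95
eef_pos: [0.4541, -0.0866, 0.099]
tool_rot: [[-0.75, -0.661, -0.001], [-0.661, 0.75, -0.001], [0.002, 0.0, -1.0]]
ft_force: [-4.6, -1.7, 2.2]
finger_gap: 0.268
```

Run:
```python
from plan import *
pos()
```

```text
t 7.95 s -0.004 r 0.0896 lift 0.0057 yawerr 0.014 F [-4.6 -1.7  2.2] M [-0.7   1.5   0.08] gap 0.268 q [ 0.25 -0.32 -0.48  0.   -1.41 -1.1 ]
```

arm_command --series "0 0 0.2 0; 0 0 0.2 0; 0 0 0.1 0; 0 0 0.1 0; 0 0 0 0"

```text
clock: 8.45
eef_pos: [0.4545, -0.0871, 0.0951]
tool_rot: [[-0.75, -0.662, 0.0], [-0.662, 0.75, -0.002], [0.001, -0.002, -1.0]]
ft_force: [-8.3, -3.0, 10.3]
finger_gap: 0.268
```

Run:
```python
from plan import *
pos()
```

```text
t 8.45 s 0.003 r 0.0897 lift 0.0018 yawerr 0.008 F [-8.3 -3.  10.3] M [-0.74  2.94  0.31] gap 0.268 q [ 0.25 -0.32 -0.49  0.   -1.4  -1.1 ]
```

arm_command --series "0.1 0 -0.1 0; -0.025 -0.68 0 -4.3; -0.025 -0.68 0 -4.3; -0.025 -0.68 0 -4.3; -0.025 -0.68 0 -4.3; -0.025 -0.68 0 -4.3; -0.025 -0.68 0 -4.3; 0 0 0 0"

```text
clock: 9.25
eef_pos: [0.4866, -0.1117, 0.0951]
tool_rot: [[-0.386, -0.922, -0.001], [-0.922, 0.386, -0.002], [0.002, 0.0, -1.0]]
ft_force: [-7.5, -2.6, 7.9]
finger_gap: 0.268
```

Run:
```python
from plan import *
pos()
```

```text
t 9.25 s 0.455 r 0.0906 lift 0.0018 yawerr 0.007 F [-7.5 -2.6  7.9] M [-0.75  2.48  0.16] gap 0.268 q [ 0.18 -0.21 -0.4   0.   -1.38 -0.58]
```

arm_command --series "-0.025 -0.68 0 -4.3; -0.025 -0.68 0 -4.3; -0.025 -0.68 0 -4.3; -0.025 -0.68 0 -4.3; 0 0 0 0"

```text
clock: 9.75
eef_pos: [0.5135, -0.119, 0.0952]
tool_rot: [[-0.096, -0.995, -0.0], [-0.995, 0.096, -0.003], [0.003, -0.0, -1.0]]
ft_force: [-5.2, -7.5, 5.5]
finger_gap: 0.268
```

Run:
```python
from plan import *
pos()
cv2.imwrite("pics/s3.png",cv2.resize(ctrl.grab_frame("scene")[130:260,230:370,::-1],None,fx=5,fy=4.6,interpolation=2))
```

```text
t 9.75 s 0.763 r 0.0911 lift 0.0019 yawerr 0.000 F [-5.2 -7.5  5.5] M [-2.14  1.54  0.37] gap 0.268 q [ 0.16 -0.13 -0.33  0.   -1.37 -0.25]
```

View pics/s3.png

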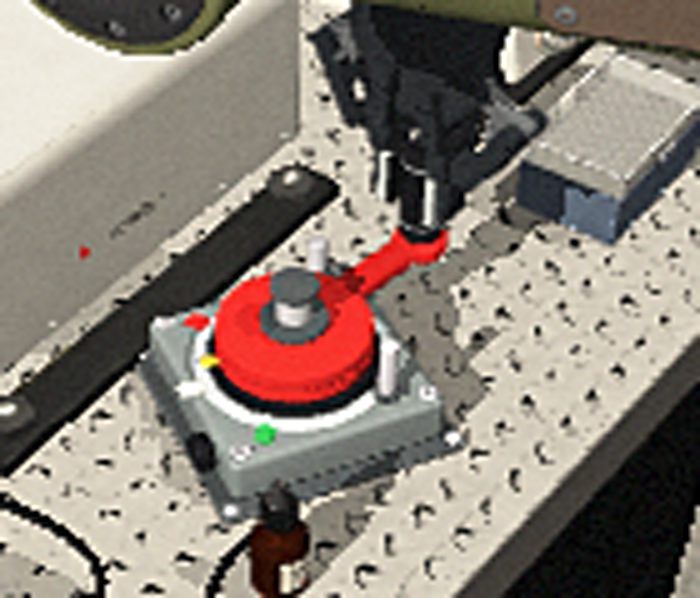

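arm_command --series "0.05 -0.68 0 -4.3; 0 -0.68 0 -4.3; 0 0 0 0; 0 0 0 0"

```text
clock: 10.2
eef_pos: [0.527, -0.1197, 0.0952]
tool_rot: [[0.052, -0.999, 0.001], [-0.999, -0.052, -0.002], [0.002, -0.0, -1.0]]
ft_force: [-2.5, -5.1, 4.8]
finger_gap: 0.272
```

Run:
```python
from plan import *
pos()
for a in (0,.45,.6,.7,.8,.9,1.0): print(a,proj("scene",[CX+.049*np.cos(YAW-.9+a),CY+.049*np.sin(YAW-.9+a),.048])[0].round(1))
cv2.imwrite("pics/s4.png",cv2.resize(ctrl.grab_frame("scene")[130:260,230:370,::-1],None,fx=5,fy=4.6,interpolation=2))
```

```text
t 10.2 s 0.911 r 0.0915 lift 0.0019 yawerr 0.000 F [-2.5 -5.1  4.8] M [-1.61  1.09  0.36] gap 0.272 q [ 0.15 -0.09 -0.3   0.   -1.37 -0.1 ]
0 [272.1 198.8]
0.45 [269.7 204.8]
0.6 [269.7 206.9]
0.7 [269.9 208.4]
0.8 [270.4 209.8]
0.9 [271.  211.1]
1.0 [271.8 212.4]
```

View pics/s4.png

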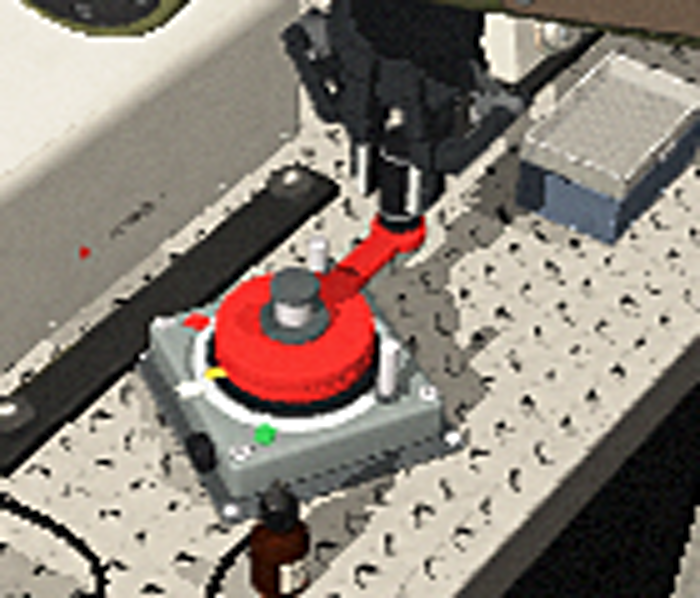

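arm_command --series "0 0.4 0 2.5; 0 0 -0.5 0; 0 0 -0.5 0; 0 0 -0.5 0; 0 0 -0.3 0; 0 0 0 0"

```text
clock: 10.85
eef_pos: [0.5224, -0.1196, 0.112]
tool_rot: [[0.008, -1.0, -0.001], [-1.0, -0.008, -0.002], [0.002, 0.001, -1.0]]
ft_force: [-2.0, -4.9, 0.3]
finger_gap: 0.269
```

Run:
```python
from plan import *
pos()
cv2.imwrite("pics/s5.png",cv2.resize(ctrl.grab_frame("scene")[130:260,230:370,::-1],None,fx=5,fy=4.6,interpolation=2))
```

```text
t 10.85 s 0.860 r 0.0913 lift 0.0187 yawerr 0.006 F [-2.  -4.9  0.3] M [-1.56  0.8   0.27] gap 0.269 q [ 0.15 -0.11 -0.28  0.   -1.4  -0.14]
```

View pics/s5.png

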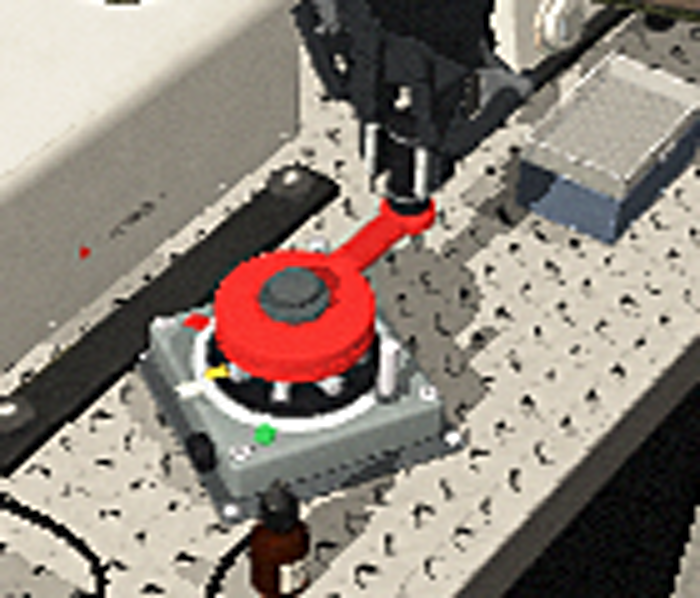

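arm_command --series "0.02 0.69 0 4.4; -0.025 0.69 0 4.4; -0.025 0.69 0 4.4; -0.025 0.69 0 4.4; -0.025 0.69 0 4.4; -0.025 0.69 0 4.4; -0.025 0.69 0 4.4; -0.025 0.69 0 4.4; -0.025 0.69 0 4.4; 0 0 0 0"

```text
clock: 11.9
eef_pos: [0.4649, -0.0979, 0.1118]
tool_rot: [[-0.631, -0.776, 0.0], [-0.776, 0.631, 0.002], [-0.002, 0.001, -1.0]]
ft_force: [-1.4, 2.4, -0.6]
finger_gap: 0.268
```

Run:
```python
from plan import *
pos()
```

```text
t 11.9 s 0.169 r 0.0901 lift 0.0185 yawerr 0.006 F [-1.4  2.4 -0.6] M [0.94 0.61 0.22] gap 0.268 q [ 0.22 -0.29 -0.43 -0.   -1.43 -0.9 ]
```

Press down to just below tooth height and feel.

arm_command --series "0 0 0.2 0; 0 0 0.2 0; 0 0 0.2 0; 0 0 0.2 0; 0 0 0.15 0; 0 0 0 0"

```text
clock: 12.5
eef_pos: [0.4655, -0.0985, 0.1026]
tool_rot: [[-0.629, -0.777, 0.0], [-0.777, 0.629, 0.001], [-0.001, 0.0, -1.0]]
ft_force: [-2.6, 4.5, 1.5]
finger_gap: 0.267
```

Run:
```python
from plan import *
pos()
```

```text
t 12.5 s 0.179 r 0.0902 lift 0.0093 yawerr -0.001 F [-2.6  4.5  1.5] M [1.55 0.91 0.47] gap 0.267 q [ 0.22 -0.28 -0.44 -0.   -1.41 -0.9 ]
```

In the gap (below tooth height, low force). Down fully.

arm_command --series "0 0 0.2 0; 0 0 0.2 0; 0 0 0.2 0; 0 0 0.15 0; 0 0 0.15 0; 0 0 0 0"

```text
clock: 13.1
eef_pos: [0.4658, -0.0989, 0.0949]
tool_rot: [[-0.629, -0.778, 0.001], [-0.778, 0.629, 0.0], [-0.001, -0.001, -1.0]]
ft_force: [-4.3, 4.5, 8.2]
finger_gap: 0.268
```

Run:
```python
from plan import *
pos()
```

```text
t 13.1 s 0.184 r 0.0903 lift 0.0016 yawerr -0.006 F [-4.3  4.5  8.2] M [1.5  1.72 0.59] gap 0.268 q [ 0.22 -0.28 -0.45  0.   -1.39 -0.9 ]
```

arm_command --series "0 -0.69 -0.05 -4.4; -0.025 -0.69 0 -4.4; -0.025 -0.69 0 -4.4; -0.025 -0.69 0 -4.4; -0.025 -0.69 0 -4.4; -0.025 -0.69 0 -4.4; -0.02 -0.69 0 -4.4; -0.01 -0.69 0 -4.4; 0 -0.69 0 -4.4; 0 -0.69 0 -4.4; 0 0 0 0; 0 0 0 0"

```text
clock: 14.3
eef_pos: [0.5301, -0.12, 0.095]
tool_rot: [[0.087, -0.996, 0.001], [-0.996, -0.087, -0.0], [0.0, -0.001, -1.0]]
ft_force: [-1.8, 3.0, 4.9]
finger_gap: 0.267
```

Run:
```python
from plan import *
pos()
for a in (0.9,1.35,1.5,1.6,1.7,1.8): print(a,(proj("scene",[CX+.049*np.cos(YAW-.9+a),CY+.049*np.sin(YAW-.9+a),.048])[0]-[230,130])*[5,4.6])
cv2.imwrite("pics/s6.png",cv2.resize(ctrl.grab_frame("scene")[130:260,230:370,::-1],None,fx=5,fy=4.6,interpolation=2))
```

```text
t 14.3 s 0.944 r 0.0920 lift 0.0017 yawerr 0.002 F [-1.8  3.   4.9] M [0.99 1.07 0.36] gap 0.267 q [ 0.15 -0.08 -0.29  0.   -1.37 -0.06]
0.9 [204.88576546 373.10777506]
1.35 [229.47784514 397.50060742]
1.5 [241.01314758 403.64462942]
1.6 [249.42305496 407.03882467]
1.7 [258.30670968 409.82437884]
1.8 [267.56939047 411.96842069]
```

View pics/s6.png

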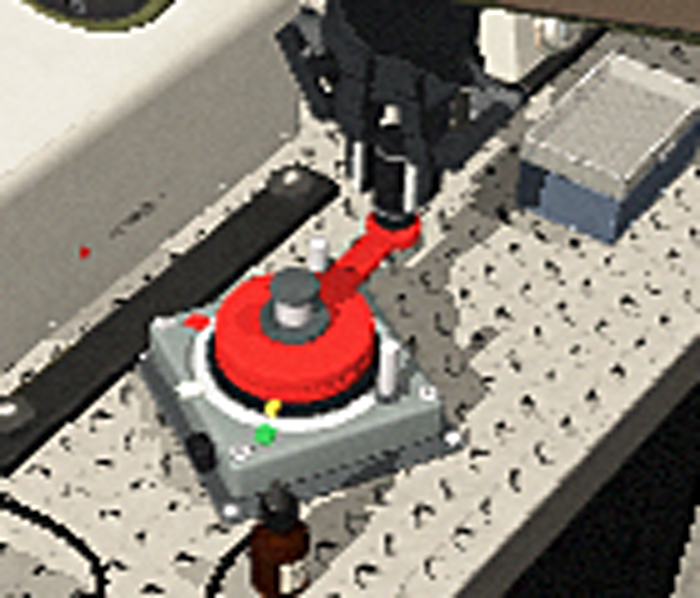

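arm_command --series "0 0 0 0; 0 0 0 0; 0 0 0 0; 0 0 0 0; 0 0 0 0; 0 0 0 0; 0 0 0 0" --fingers -1

```text
clock: 15.05
eef_pos: [0.5293, -0.12, 0.0943]
tool_rot: [[0.086, -0.996, 0.0], [-0.996, -0.086, -0.0], [0.0, -0.0, -1.0]]
ft_force: [-0.3, -0.1, -0.6]
finger_gap: 0.999
```

Run:
```python
from plan import *
pos()
cv2.imwrite("pics/s7.png",cv2.resize(ctrl.grab_frame("scene")[130:260,230:370,::-1],None,fx=5,fy=4.6,interpolation=2))
```

```text
t 15.05 s 0.936 r 0.0920 lift 0.0010 yawerr 0.009 F [-0.3 -0.1 -0.6] M [ 0.01 -0.02 -0.01] gap 0.999 q [ 0.15 -0.09 -0.29  0.   -1.37 -0.06]
```

View pics/s7.png

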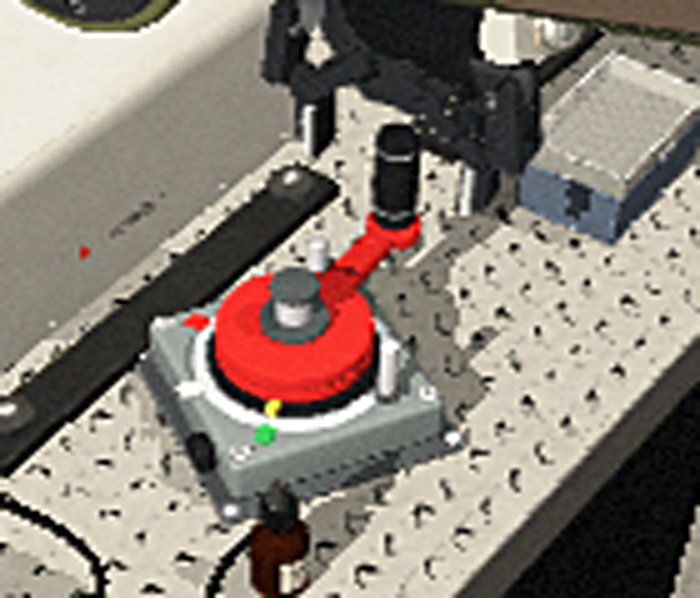

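arm_command --series "0 0 -1 0; 0 0 -1.5 0; 0 0 -2 0; 0 0 -2 0; 0 0 -2 0; 0 0 -1 0; 0 0 0 0; 0 0 0 0; 0 0 0 0"

```text
clock: 16.0
eef_pos: [0.5288, -0.1199, 0.1881]
tool_rot: [[0.086, -0.996, -0.002], [-0.996, -0.086, 0.0], [-0.0, 0.002, -1.0]]
ft_force: [-1.1, -1.0, 0.2]
finger_gap: 0.997
```

Run:
```python
from plan import *
pos()
im=ctrl.grab_frame("scene");cv2.imwrite("pics/s8.png",cv2.resize(im[100:280,230:400,::-1],None,fx=4,fy=3.3,interpolation=2))
h=cv2.cvtColor(im,cv2.COLOR_RGB2HSV)
m=((abs(h[...,0].astype(int)-27)<6)&(h[...,1]>140)&(h[...,2]>120));v,u=np.nonzero(m[190:235,260:320]);print(u.mean()+260,v.mean()+190,len(u))
for a in (1.6,1.7,1.8,1.9,2.0): print(a,proj("scene",[CX+.047*np.cos(YAW-.9+a),CY+.047*np.sin(YAW-.9+a),.048])[0])
for l in(0,.003,.006):
  P,_=post(.94,l);P[2]+=.0187+.026;print(l,(proj("scene",P)[0]-[230,100])*[4,3.3])
```

```text
t 16.0 s 0.931 r 0.0918 lift 0.0948 yawerr 0.014 F [-1.1 -1.   0.2] M [-0.06  0.01  0.03] gap 0.997 q [ 0.15 -0.11 -0.14 -0.   -1.54 -0.06]
284.0 217.71428571428572 7
1.6 [280.24955194 217.93831041]
1.7 [281.95217549 218.51770638]
1.8 [283.72715729 218.96360643]
1.9 [285.55541337 219.27073757]
2.0 [287.41713042 219.43543608]
0 [315.84777942 192.64578248]
0.003 [316.04136928 189.69901573]
0.006 [316.23585412 186.7386259 ]
```

View pics/s8.png

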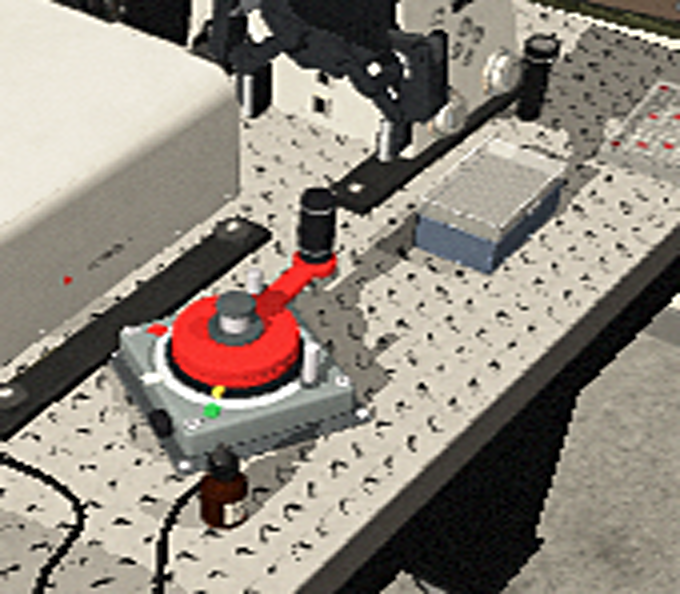

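Run:
```python
from plan import *
im=cv2.imread("pics/scene0.png")
def ang(uv,z):
    p=ray("scene",uv,z)[:2]-[CX,CY];return (np.arctan2(p[1],p[0])-YAW+.9),np.hypot(*p)
print(ang((284.0,217.7),.048))
im=ctrl.grab_frame("scene");h=cv2.cvtColor(im,cv2.COLOR_RGB2HSV)[195:235,265:310].astype(int)
w=np.where((abs(h[...,0]-27)<10)&(h[...,1]>90),h[...,1]*h[...,2],0);v,u=np.indices(w.shape)
print(ang(((w*u).sum()/w.sum()+265,(w*v).sum()/w.sum()+195),.048))
w=np.where((abs(h[...,0]-65)<12)&(h[...,1]>120),1,0);print(w.sum(),ang(((w*u).sum()/w.sum()+265,(w*v).sum()/w.sum()+195),.041))
```

```text
(np.float64(1.789780561798914), np.float64(0.042854466167501416))
(np.float64(1.8000571839345998), np.float64(0.04413921627780898))
15 (np.float64(1.7959886708541646), np.float64(0.05757980437289397))
```

The rotor measures 1.79–1.80 rad, in line with the green mark. Handing the job in.

```bash
python3 -c "
from rig import ctrl
print(ctrl.finish_job())"
```

```text
the job is handed in; nothing more can be done
None
```

The isolator is switched on: its pointer rests at the green mark and the lever is fully down and let go. I handed the job in at about 16 s; no verdict was reported.

- **First stroke:** I felt for the first gap. Swings of about -0.24 and -0.12 rad landed on teeth, with at most 17 N of press, and 0.0 dropped in. I pressed the lever fully down and swung it to 0.91, which moved the pointer from red to white.
- **Second stroke:** I lifted the lever clear, swung it back to 0.17 and it dropped straight into a gap. Pressed fully down and swung to 0.94, it moved the pointer to green.
- **Last checks:** The camera puts the rotor at about 1.79–1.80 rad, in line with the green mark at 1.796. The post top appears at the fully-down height, to within about 1 mm by eye. The gripper is open, about 9 cm above the grasp height, with only about 1 N of residual force on it.
- **Things standing around:** The bottle and tip box look unmoved in the scene picture. The slide box was never approached, and I did not measure any of the three again.
- **Disagreement:** I gripped the post about 3–5 mm nearer the axis than planned, after one small correction in the wrong direction. The grip held through both strokes, with side forces under 10 N.

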